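# Hook the crown basket out of the deep cleaning tank

## Task

Take the hook rod from its fork stand and with it fish the little basket of crowns out of the deep, narrow cleaning tank and set it flat inside the shallow tray, then hang the rod back in the fork. Feel for the basket's stiff bail with the hook and stop at the first touch: never push hard on basket, bail or tank, never touch the basket with the gripper, keep the basket from tipping over, set it down softly, and leave the other things alone.

Things in the scene. Friction and masses are not known exactly. Their poses are not given: they have to be found in the camera images.
- tank: Fixed empty cleaning tank in a white housing 160 x 96 x 165 mm (x, y, z), open on top. Origin: centre of the underside; x along the long side. Inside 130 (x) x 60 mm (y), floor at z = 6, rim at 165. Ledges (top z = 33) on the long walls carry the basket's ears; 4 guides (to z = 52) hold its ends with 1 mm play each; it is free once raised 40 mm. Tank, tray and stand swap places.
- mouth (a point): Centre of the tank's mouth, level with the rim, z = 165 mm over the tank's origin; axes as the tank's. Too narrow for the gripper's body.
- basket: Loose steel basket, 0.34 kg +-20 %, three crowns fixed in it. Origin: centre of its underside, at first 12 mm above the tank's origin, centred in the tank within 1 mm, axes as the tank's. Body 64 x 36 x 40 mm (x, y, z), ears along the long sides widen it to 54 in y. Pushed sideways at the bail in the tank it rocks up to 4 mm at 1 to 2 N, then stands solid. Over 10 N from the rod is too much.
- hinge (a point): Middle of the bail's hinge line (along y), 28 mm above the basket's underside. The bail: 5 mm wire, legs from y = +-21 mm up to a crossbar along y, peaked in the middle, its axis 54 mm from this point; opening below 32 mm wide. It leans about y by up to 0.47 rad either way, unmeasured: the bar is at x = -25 to 25 mm. Above the basket's rim the opening is clear.
- basket_top (a point): Centre of the basket's rim, 40 mm above its underside. The bail's hinge is very stiff, it keeps its lean also when lifted; so the basket hangs tilted by up to 0.4 rad and levels itself on the tray, leaning on the hook until that is drawn well back from under the bar. Lifted by a bar far off-centre it can cock and bind in the guides: ease off a few mm, shift a little along x, and lift on slowly.
- rod: Loose hook rod, 0.12 kg, hanging upright in the stand. Origin: on the shaft's axis, level with the foot's underside; z up the shaft, x the way the foot points. Shaft 8 mm round. Foot 6 mm round, z = 0 to 6, runs along +x to an upturned tip, 6 mm round, axis at x = 15, top at z = 16; clear gap from shaft to tip 8 mm. Collar 22 mm round at z = 88 to 94.
- rod_grip (a point): Where to grip the rod, z = 126 mm above its origin, on the axis of its black square handle, 14 x 14 mm, faces along the rod's x and y, z = 94 to 154 mm. Held here, the fingertips clear collar, fork and tank rim.
- stand: Fixed stand: base 110 x 80 x 10 mm, column at x = 43 mm, level fork plate 37 mm wide, top at z = 108. Origin: on the bench below the seat. Slot 13 mm wide along x, open to -x; 3 mm lips on the prongs' ends. The rod hangs by its collar at x = 0, its origin at z = 20, foot pointing to the stand's -x; so lined up it lifts straight up out of the slot and lowers straight back.
- seat (a point): The middle of the rod's seat: top of the stand's fork plate, at x = 0, y = 0 of the stand, z = 108 mm.
- tray: Fixed aluminium tray, open, outside 170 x 150 x 14 mm (x, y, z), walls and floor 5 mm. Origin: centre of the underside; its inner floor is at z = 5 mm.
- blank: Bystander: loose white ceramic milling disc, 98 mm across, 18 mm thick. Origin: centre of its underside.
- cast: Bystander: loose plaster jaw model, 60 x 70 x 26 mm. Origin: centre of its underside.
- jar: Bystander: loose white jar, 50 mm across, 70 mm tall. Origin: centre of its underside.
- mouse: Bystander: loose black computer mouse, 100 x 60 x 24 mm. Origin: centre of its underside.
Mind the look-alikes: they are no part of the job. Of the things like the tray, leave any that is purple; of the rest the smaller one is meant. Of the things that look like the rod, the smaller one is meant.

How it is judged:
On the way, in this order (a step that is already met when the one before it is completed fails the run):
1. the basket hangs on the hook rod, lifted clear above the tank (z of basket in the frame of tank above 0.165 m and contact force between rod and basket above 1 N), for 0.2 s.
2. the basket stands flat in the tray (x of basket in the frame of tray between -0.06 and 0.06 m and y of basket in the frame of tray between -0.055 and 0.055 m and z of basket in the frame of tray below 0.012 m and angle between basket's own z axis and vertical below 0.08 rad and contact force between basket and tray above 1 N), for 0.2 s.
At the end, for the whole second after the job is handed in: The basket stands flat (within 0.08 rad) and at rest on the tray's floor, wholly inside the tray (origin within 60 mm in x and 55 mm in y of its centre), free of the rod; the rod hangs upright by its collar in the fork, within 8 mm of the seat, at rest (x of basket in the frame of tray between -0.06 and 0.06 m and y of basket in the frame of tray between -0.055 and 0.055 m and z of basket in the frame of tray below 0.012 m and angle between basket's own z axis and vertical below 0.08 rad and horizontal distance between rod and seat below 0.008 m and z of rod in the frame of stand between 0.012 and 0.026 m and angle between rod's own z axis and vertical below 0.1 rad and linear speed of basket below 0.02 m/s and linear speed of rod below 0.03 m/s and contact force between rod and basket below 0.1 N); the robot touches nothing.
It fails at once if rod pushes or pulls on the basket or its bail with more than 10 N (contact force between rod and basket above 10 N).
It fails at once if rod or robot presses on the tank with more than 12 N, or the basket is jammed against it with more than 25 N (contact force between any of rod, the fingers, the arm and tank above 12 N or contact force between basket and tank above 25 N).
It fails at once if gripper or arm touches the basket (contact force between any of the fingers, the arm and basket above 0.5 N).
It fails at once if basket tipped more than 0.6 rad, or banged down on the tray (more than 25 N) (angle between basket's own z axis and vertical above 0.6 rad or contact force between basket and tray above 25 N).
It fails at once if a bystander moved more than 20 mm (distance of any of blank, cast, jar, mouse from where it was at the start of the episode above 0.02 m).
It also fails if it takes over 72 s, if anything falls off the work surface, if the arm or the gripper's body presses on something with over 40 N, if the wrist force passes 120 N, or if a joint passes its speed limit or range.

## Robot

A 6-joint arm with a two-finger parallel gripper is mounted at the origin on the work surface. World frame = base frame: x ahead of the robot, y to its left, z up, the work surface at z = 0. Lengths are in m, angles in rad, forces in N, time in s.
With the tool pointing down it reaches from about 0.275 to 0.725 m from the base axis. Payload 15.9 kg.
Tool frame: the origin (TCP) lies midway between the tips of the shut fingers; the grasp point (between the pads) lies 19 mm behind it; z points along the fingers, y is the line along which they close (so a half turn about z gives the same grasp; the last joint's range is limited). The gripper opens to 85 mm and grips with 20 to 120 N. Pads are 22 mm wide; open, the fingers measure 114 mm over their backs; the gripper's body (76 mm by 85 mm) begins 54 mm behind the grasp point. The pads swing forward as they close: fully open they stand 13 mm farther back than shut.
Start: joints at [-1.275, 0.213, -0.034, 1.323, 0, 1.571], TCP at [0.146, -0.478, 0.231] pointing down, gripper open.
Joint ranges: [-2.98, 2.98], [-0.74, 1.72], [-1.14, 1.35], [-2.1, 2.04], [-1.57, 1.44], [-3.14, 3.14]. Speed limits (rad/s): [1.89, 1.89, 2.39, 2.57, 3.14, 3.14].

## Interface

Orientations are given as a rotation vector (axis times angle).
In Python, from cell import get_obs, snapshot, finish_job gives the robot as it stands.
- The arm moves only by the shell command python3 -m handwheel 'ROWS' [FORCE]. ROWS is JSON, a list of rows, each a list of 7 numbers: the shift along the tool's x, y, z in cm, then the turn, a rotation vector about the tool's x, y, z in degrees, then the finger opening in cm, from 0 to 8.54. In form: [[x, y, z, wx, wy, wz, fingers], ...]. A call has 1 to 12 rows; each row is the pose to reach, as a shift and turn from the pose commanded when the call began, along the tool's axes at that moment; what a row does not reach only later rows make up. A row lasts 1/12 s, in which the tool goes at most 41.7 mm and 7.16 degrees, less where a joint would pass 70% of its speed; a pose out of reach is approached as far as the arm can. A call with a gripper value outside its range is refused whole. The fingers move at their own pace and stop on an object; FORCE is the grip in N (left out, the last holds). Time passes only in rows, so rows that repeat a pose let the fingers close. It gives the time, the measured TCP pose, the force, the opening and the grip force at its end, in the units of the state.
- get_obs(): the state, without advancing time (a new reading comes with each control period).
- snapshot(name): name is "scene" or "side" or "wrist"; returns a dict with "img" (400x640x3 uint8, blue, green, red), "camera_matrix" (3x3 intrinsics, pixels), "world_from_camera" (4x4, takes a point from camera to world coordinates); the wrist camera has in their place "tool_from_camera" (4x4, takes a point from camera to tool coordinates, whose origin is the TCP and whose axes are the flange's). Camera axes: x right, y down, z forward; pixel columns grow to the right and rows downward; lengths in m; the calibration is good to about 2 mm. The wrist camera is an equidistant fisheye: a pixel r from the principal point sees the ray r / f radians off the axis. A picture is of the moment at which its call begins: read the wrist's pose just before it. There is no depth.
- finish_job(): hands the job in; it is judged then, once.
The state is a dict: "time_s": time; "joints": joint angles; "qvel": joint speeds; "effort": joint torques, N m; "tcp_pos": TCP position; "tcp_rot": TCP orientation; "contact_force": force on the tool from outside, world axes, zero at the start; "moment": the same for the moment, N m; "gripper_width": finger opening in m; "gripper_force": force on a finger pad.
Only numpy, scipy, OpenCV 4.12 (cv2) and the standard library are available. Lean on these libraries where they do the work, as an engineer would, in place of code of your own. Each camera call takes 0.05 s, during which the arm holds its last target. There are 200 camera calls.

## Working session

There is one attempt and no reset: what is moved stays moved. The work goes in short steps, Python scripts to look and compute and a shell command to move; the robot and the scene stay as the last step left them, time stands still between calls to the robot, and variables do not carry over. Pictures are saved under pics/ and viewed, at most 10 in all, crops included, and the job is handed in when it is done.

```bash
mkdir -p pics; ls; python3 - <<'E'
from cell import *
import cv2,numpy as np,pickle
o=get_obs();print({k:np.round(v,4) for k,v in o.items()})
S={n:snapshot(n) for n in("scene","side","wrist")}
pickle.dump((o,S),open('s0.pkl','wb'))
for n in S:
    s=S[n];print(n,s['camera_matrix'].round(1).tolist(),{k:s[k].round(4).tolist() for k in s if 'from' in k})
    cv2.imwrite(f'pics/{n}0.png',s['img'])
E
```

```text
pics
{'time_s': np.float64(0.0), 'joints': array([-1.2750e+00,  2.1340e-01, -3.5100e-02,  1.3235e+00, -1.0000e-04,
        1.5708e+00]), 'qvel': array([-0.0006,  0.0007,  0.0003, -0.0018,  0.0008, -0.0001]), 'effort': array([ 4.00000e-04, -6.86166e+01,  4.87123e+01,  1.77000e-02,
        1.00000e-04,  0.00000e+00]), 'tcp_pos': array([ 0.1456, -0.478 ,  0.2308]), 'tcp_rot': array([-3.1062e+00, -4.6280e-01,  3.0000e-04]), 'contact_force': array([0.7003, 0.7244, 0.8306]), 'moment': array([-0.0047, -0.0045,  0.0205]), 'gripper_force': np.float64(0.0), 'gripper_width': np.float64(0.0848)}
scene [[365.1, 0.0, 320.7], [0.0, 365.1, 199.5], [0.0, 0.0, 1.0]] {'world_from_camera': [[0.444, 0.7341, -0.5137, 0.9976], [0.8959, -0.3709, 0.2444, -0.1948], [-0.0112, -0.5687, -0.8224, 0.9555], [0.0, 0.0, 0.0, 1.0]]}
side [[368.0, 0.0, 318.9], [0.0, 368.0, 202.4], [0.0, 0.0, 1.0]] {'world_from_camera': [[-0.9185, -0.234, 0.3187, 0.1154], [-0.3953, 0.5333, -0.7479, 1.0135], [0.0051, -0.8129, -0.5824, 0.8432], [0.0, 0.0, 0.0, 1.0]]}
wrist [[309.7, 0.0, 321.3], [0.0, 309.7, 198.8], [0.0, 0.0, 1.0]] {'tool_from_camera': [[0.0004, -0.9577, -0.2878, 0.0725], [1.0, 0.0002, 0.0009, 0.0001], [-0.0008, -0.2878, 0.9577, -0.1423], [0.0, 0.0, 0.0, 1.0]]}
```

View pics/scene0.png

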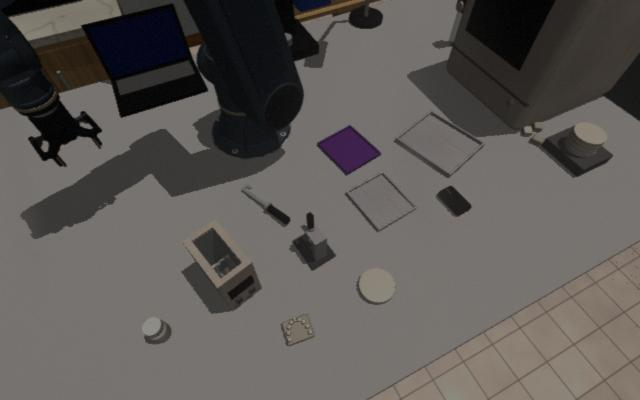

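View pics/side0.png

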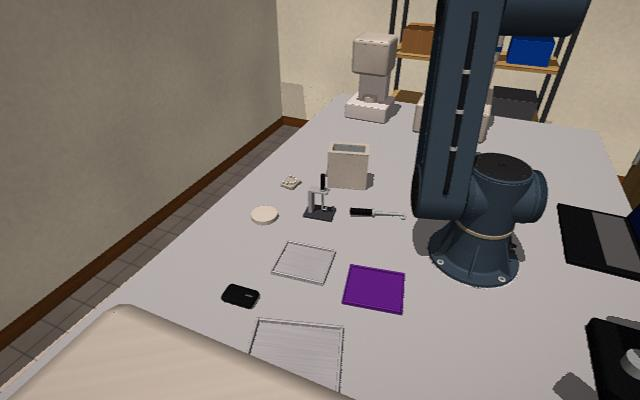

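Scene view: the tank is at (220,262), the fork stand at (315,245) with the upright rod (handle ~(310,220)). Candidates:
- **Rods:** the upright one in the fork (310,220), and a longer look-alike lying at (268,205). I take the one in the fork.
- **Trays:** purple (348,149), large grey (439,143) and small grey (381,201). I take the small grey one.

Next I check this in one close crop.

```bash
cat > h.py <<'E'
import cv2,numpy as np,pickle
from scipy.spatial.transform import Rotation as R
def ray(s,uv):
    K=s['camera_matrix'];T=s['world_from_camera'];d=T[:3,:3]@np.linalg.solve(K,[uv[0],uv[1],1.]);return T[:3,3],d
def onz(s,uv,z):
    c,d=ray(s,uv);return c+d*(z-c[2])/d[2]
def proj(s,p):
    T=np.linalg.inv(s['world_from_camera']);q=s['camera_matrix']@(T[:3,:3]@np.array(p)+T[:3,3]);return q[:2]/q[2]
def toolT(o):
    T=np.eye(4);T[:3,:3]=R.from_rotvec(o['tcp_rot']).as_matrix();T[:3,3]=o['tcp_pos'];return T
def wray(s,o,uv):
    K=s['camera_matrix'];a=np.array([uv[0]-K[0,2],uv[1]-K[1,2]]);r=np.hypot(*a)+1e-9;th=r/K[0,0]
    d=np.r_[a/r*np.sin(th),np.cos(th)];T=toolT(o)@s['tool_from_camera'];return T[:3,3],T[:3,:3]@d
def wonz(s,o,uv,z):
    c,d=wray(s,o,uv);return c+d*(z-c[2])/d[2]
def wproj(s,o,p):
    T=np.linalg.inv(toolT(o)@s['tool_from_camera']);q=T[:3,:3]@np.array(p)+T[:3,3];K=s['camera_matrix']
    th=np.arctan2(np.hypot(q[0],q[1]),q[2]);return K[:2,2]+K[0,0]*th*q[:2]/np.hypot(q[0],q[1])
E
python3 - <<'E'
from h import *
o,S=pickle.load(open('s0.pkl','rb'));s=S['scene']
c=s['img'][165:315,170:430];cv2.imwrite('pics/crop1.png',cv2.convertScaleAbs(cv2.resize(c,None,fx=3,fy=3,interpolation=cv2.INTER_CUBIC),alpha=1.5))
for n,uv,z in [('traygrey',(381,201),0),('big',(439,143),0),('tank',(222,250),.165),('stand',(315,250),0),('rodtop',(310,213),.174),('blank',(377,286),.018),('cast',(298,329),.02),('jar',(152,325),.07),('mouse',(454,200),.02)]:print(n,onz(s,uv,z).round(3))
E
```

```text
traygrey [0.492 0.257 0.   ]
big [0.372 0.572 0.   ]
tank [ 0.529 -0.238  0.165]
stand [ 0.553 -0.005  0.   ]
rodtop [ 0.535 -0.005  0.174]
blank [0.733 0.093 0.018]
cast [ 0.741 -0.143  0.02 ]
jar [ 0.59  -0.455  0.07 ]
mouse [0.601 0.451 0.02 ]
```

View pics/crop1.png

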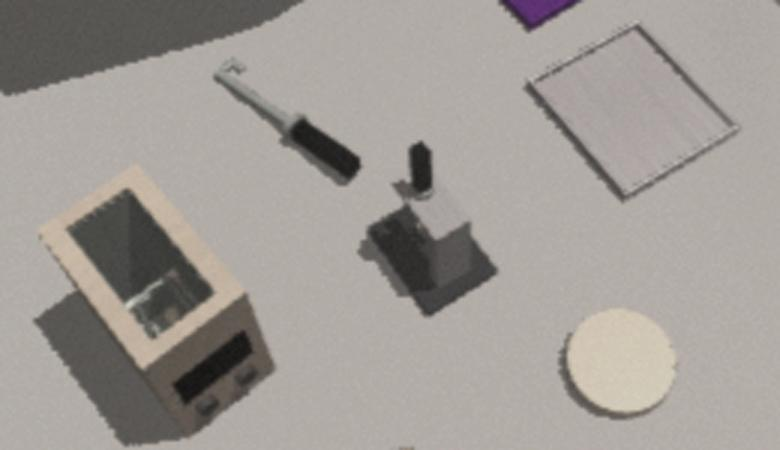

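The crop confirms the upright rod hanging in the fork (handle top (420,143) in crop), the white tank with the basket low inside, and the small grey tray. The bigger rod lying loose is the look-alike. Next, poses from corners.

```bash
python3 - <<'E'
from h import *
o,S=pickle.load(open('s0.pkl','rb'));s=S['scene']
f=lambda uv,z:onz(s,(np.array(uv)+.5)/3-.5+[170,165],z)
def quad(n,c,z):
    P=np.array([f(u,z)[:2] for u in c]);e=[(P[(i+1)%4]-P[i]) for i in range(4)]
    print(n,'c',P.mean(0).round(4),'len',[round(float(np.hypot(*v)),3) for v in e],'ang',[round(float(np.degrees(np.arctan2(v[1],v[0]))),1) for v in e])
quad('tank',[(40,235),(137,167),(248,296),(148,365)],.165)
quad('tray',[(528,85),(638,23),(738,127),(625,197)],.014)
A,B,C=[f(u,.010)[:2] for u in[(370,232),(430,312),(497,270)]]
print('stand base c',(A+C)/2,B-A,C-B,np.degrees(np.arctan2(*(B-A)[::-1])))
print('handle top',f((420,147),.174),'bot',f((424,190),.114))
# side view handle top
s2=S['side']; print([proj(s2,f((420,147),.174)),proj(s2,f((424,190),.114))])
E
```

```text
tank c [ 0.5296 -0.2506] len [0.094, 0.16, 0.09, 0.153] ang [106.8, 15.6, -77.5, -162.7]
tray c [0.4947 0.2504] len [0.149, 0.164, 0.148, 0.164] ang [97.4, 6.6, -82.8, -172.9]
stand base c [ 0.5515218  -0.00730228] [0.10154687 0.01592756] [-0.01010029  0.07548587] 8.914177515571957
handle top [ 0.53611387 -0.00702969  0.174     ] bot [ 0.54307682 -0.00879804  0.114     ]
[array([322.80609388, 174.21115905]), array([321.02714868, 187.85769397])]
```

```bash
cat >> h.py <<'E'
def row(o,p,yaw):
    """shift/turn row (cm, deg) in tool axes to target TCP p, tool down, tool-x yaw deg"""
    A=R.from_rotvec(o['tcp_rot']);c,s=np.cos(np.radians(yaw)),np.sin(np.radians(yaw))
    B=R.from_matrix(np.array([[c,s,0],[s,-c,0],[0,0,-1]]))
    print('row',(A.inv().apply(np.array(p)-o['tcp_pos'])*100).round(2),np.degrees((A.inv()*B).as_rotvec()).round(2))
E
python3 - <<'E'
from h import *
from cell import get_obs
row(get_obs(),[.5496,-.3203,.27],106)
E
```

```text
row [43.24 -3.32 -3.9 ] [-4.000e-02 -4.000e-02 -8.905e+01]
```

```bash
python3 -m handwheel '[[43.2,-3.3,-3.9,0,0,-89,6],[43.2,-3.3,-3.9,0,0,-89,6],[43.2,-3.3,-3.9,0,0,-89,6],[43.2,-3.3,-3.9,0,0,-89,6],[43.2,-3.3,-3.9,0,0,-89,6],[43.2,-3.3,-3.9,0,0,-89,6],[43.2,-3.3,-3.9,0,0,-89,6],[43.2,-3.3,-3.9,0,0,-89,6],[43.2,-3.3,-3.9,0,0,-89,6],[43.2,-3.3,-3.9,0,0,-89,6],[43.2,-3.3,-3.9,0,0,-89,6],[43.2,-3.3,-3.9,0,0,-89,6]]'; python3 - <<'E'
from h import *
from cell import get_obs
row(get_obs(),[.5496,-.3203,.27],106);print(get_obs()['joints'])
E
```

```text
time_s: 1.15
tcp_pos: [0.5527, -0.3184, 0.269]
tcp_rot: [-1.945, -2.465, -0.001]
contact_force: [-0.4, 0.2, -1.0]
gripper_width: 0.0599
gripper_force: 0.0
row [-0.11 -0.35 -0.1 ] [-0.02 -0.08 -2.54]
[-5.22975825e-01  5.27208133e-01  5.13253646e-01  1.55802447e+00
  6.75251665e-04  8.12916830e-01]
```

```bash
python3 -m handwheel '[[-0.1,-0.3,0,0,0,-2.5,6],[-0.1,-0.3,0,0,0,-2.5,6],[-0.1,-0.3,0,0,0,-2.5,6]]'; python3 - <<'E'
from h import *
from cell import *
o=get_obs();s=snapshot('wrist');pickle.dump((o,s),open('s1.pkl','wb'))
c=s['img'][100:300,200:440]
cv2.imwrite('pics/w1.png',cv2.convertScaleAbs(cv2.resize(c,None,fx=3,fy=3,interpolation=cv2.INTER_CUBIC),alpha=1.7))
print(wproj(s,o,[.5296,-.2506,.165]))
E
```

```text
time_s: 1.4
tcp_pos: [0.5465, -0.3224, 0.27]
tcp_rot: [-1.906, -2.496, 0.0]
contact_force: [0.1, -0.5, -0.2]
gripper_width: 0.06
gripper_force: 0.0
[325.62688058 107.51977187]
```

View pics/w1.png

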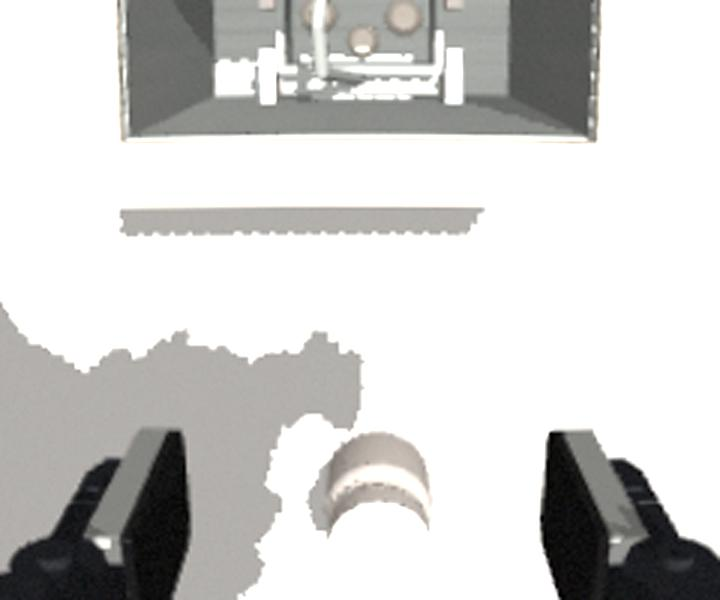

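Wrist view: the tank mouth is at the top of the crop. The bail's leg/bar runs vertically at crop x≈320, left of the basket centre (~360), so it leans to tank −x. I need the upper part of the frame too.

```bash
python3 - <<'E'
from h import *
o,s=pickle.load(open('s1.pkl','rb'))
c=s['img'][30:160,220:420]
cv2.imwrite('pics/w1b.png',cv2.resize(c,None,fx=4,fy=4,interpolation=cv2.INTER_CUBIC))
E
```

```text
(no output)
```

View pics/w1b.png

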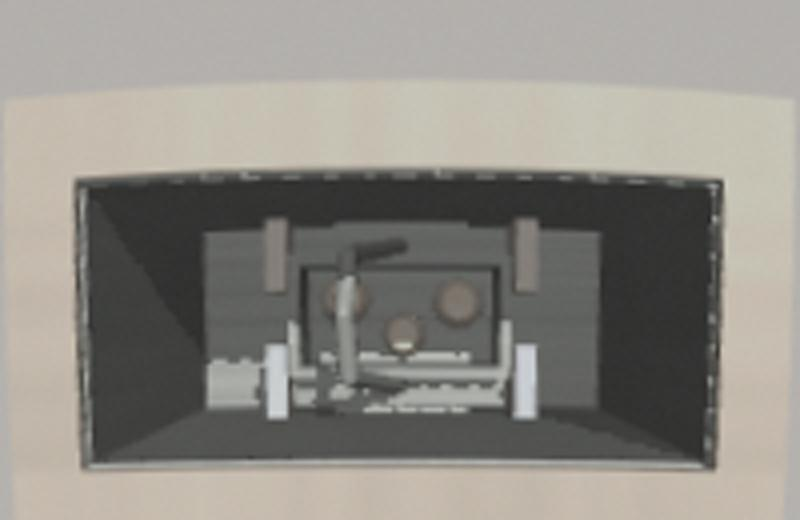

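The view shows the inner rim corners at crop (76,180), (722,182), (715,467), (86,467). The bail's bar runs (347,250)–(350,378), left of the basket centre (~402), so the lean is to tank −x.

```bash
python3 - <<'E'
from h import *
o,s=pickle.load(open('s1.pkl','rb'))
f=lambda uv,z:wonz(s,o,(np.array(uv)+.5)/4-.5+[220,30],z)
P=np.array([f(u,.165)[:2] for u in[(76,180),(722,182),(715,467),(86,467)]])
e=[P[(i+1)%4]-P[i] for i in range(4)]
c=P.mean(0);print('c',c,[np.hypot(*v).round(4) for v in e],[np.degrees(np.arctan2(v[1],v[0])).round(2) for v in e])
v=e[0]-e[2];a=np.arctan2(v[1],v[0]);print('yaw',np.degrees(a))
ex=np.array([np.cos(a),np.sin(a)]);ey=np.array([-ex[1],ex[0]])
loc=lambda p:np.array([ex@(p[:2]-c),ey@(p[:2]-c)]).round(4)
for n,u,z in[('barmid',(344,312),.091),('barfar',(347,250),.085),('barnear',(350,378),.085),('basketL',(298,330),.052),('basketR',(503,330),.052),('guideL',(276,218),.052),('guideR',(526,218),.052)]:print(n,loc(f(u,z)))
# tray / stand refine in wrist image? project stand seat
S0=pickle.load(open('s0.pkl','rb'))
print('tcp yaw', np.degrees(np.arctan2(*toolT(o)[:2,0][::-1])))
row(o,[.540-.0725*np.cos(np.radians(99)),-.008-.0725*np.sin(np.radians(99)),.29],99)
E
```

```text
c [ 0.52513278 -0.25276845] [np.float64(0.1292), np.float64(0.0584), np.float64(0.1287), np.float64(0.059)] [np.float64(15.0), np.float64(-74.69), np.float64(-164.74), np.float64(105.81)]
yaw 15.128094140784759
barmid [-0.0146  0.001 ]
barfar [-0.0141  0.0175]
barnear [-0.0134 -0.0164]
basketL [-0.0299 -0.004 ]
basketR [ 0.0291 -0.0039]
guideL [-0.0361  0.0289]
guideR [0.0355 0.029 ]
tcp yaw 105.26263147504513
row [23.3   6.86 -1.99] [-0.02 -0.02  6.26]
```

```bash
python3 -m handwheel '[[23.3,6.8,-2,0,0,6.3,6],[23.3,6.8,-2,0,0,6.3,6],[23.3,6.8,-2,0,0,6.3,6],[23.3,6.8,-2,0,0,6.3,6],[23.3,6.8,-2,0,0,6.3,6],[23.3,6.8,-2,0,0,6.3,6],[23.3,6.8,-2,0,0,6.3,6],[23.3,6.8,-2,0,0,6.3,6],[23.3,6.8,-2,0,0,6.3,6]]'; python3 - <<'E'
from h import *
from cell import *
o=get_obs();s=snapshot('wrist');pickle.dump((o,s),open('s2.pkl','wb'))
c=s['img'][20:170,220:420]
cv2.imwrite('pics/w2.png',cv2.convertScaleAbs(cv2.resize(c,None,fx=4,fy=4,interpolation=cv2.INTER_CUBIC),alpha=1.2))
E
```

```text
time_s: 2.2
tcp_pos: [0.5503, -0.08, 0.2904]
tcp_rot: [2.039, 2.389, -0.0]
contact_force: [-0.1, 0.0, 0.1]
gripper_width: 0.0599
gripper_force: 0.0
```

View pics/w2.png

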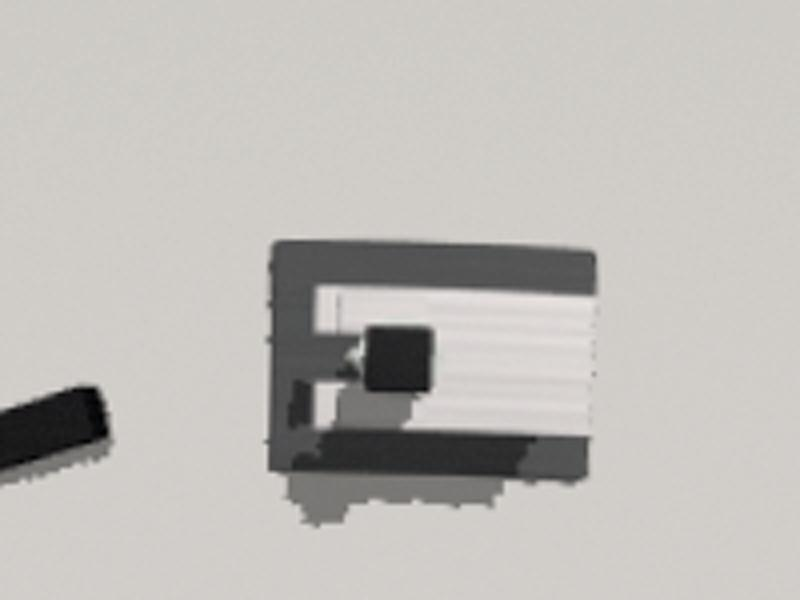

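The wrist view shows the fork from above: the handle top is a black square spanning crop (364–433, 326–392), and the plate edges run (315,285)–(595,295) and (315,430)–(590,437). The foot points left, toward the slot opening.

```bash
python3 - <<'E'
from h import *
o,s=pickle.load(open('s2.pkl','rb'))
f=lambda uv,z:wonz(s,o,(np.array(uv)+.5)/4-.5+[220,20],z)
h=f((398.5,358.5),.174);print('handle',h)
an=lambda a,b:np.degrees(np.arctan2(*(b-a)[:2][::-1])).round(2)
print(an(f((315,285),.108),f((595,295),.108)),an(f((315,430),.108),f((590,437),.108)),'base',an(f((275,240),.01),f((597,250),.01)),an(f((270,470),.01),f((587,478),.01)),'handle',an(f((364,326),.174),f((433,327),.174)))
print('slot mouth mid',f((318,332),.108),f((318,380),.108),'plate width',np.linalg.norm(f((315,285),.108)-f((315,430),.108)))
print('tcp yaw', np.degrees(np.arctan2(*toolT(o)[:2,0][::-1])))
B=np.array([f(u,.01)[:2] for u in[(275,240),(597,250),(587,478),(270,470)]]);print('basec',B.mean(0))
E
```

```text
handle [ 0.53660021 -0.00908259  0.174     ]
7.49 7.91 base 7.58 7.73 handle 8.14
slot mouth mid [ 0.51455496 -0.00563387  0.108     ] [ 0.51645281 -0.01809391  0.108     ] plate width 0.03811720609518342
tcp yaw 99.03836432741343
basec [ 0.54697585 -0.0076874 ]
```

```bash
python3 - <<'E'
from h import *
from cell import *
row(get_obs(),[.5366,-.0091,.127],97.7)
E
```

```text
row [ 7.27 -0.23 16.32] [-0.01  0.01  1.29]
```

```bash
python3 -m handwheel '[[7.3,-0.2,3,0,0,1.3,6],[7.3,-0.2,6,0,0,1.3,6],[7.3,-0.2,9,0,0,1.3,6],[7.3,-0.2,12,0,0,1.3,6],[7.3,-0.2,14.5,0,0,1.3,6],[7.3,-0.2,16.3,0,0,1.3,6],[7.3,-0.2,16.3,0,0,1.3,6],[7.3,-0.2,16.3,0,0,1.3,6]]'; python3 - <<'E'
from h import *
from cell import *
o=get_obs();row(o,[.5366,-.0091,.127],97.7)
E
```

```text
time_s: 2.92
tcp_pos: [0.5365, -0.009, 0.1271]
tcp_rot: [-2.067, -2.364, 0.002]
contact_force: [-0.6, 0.1, 0.3]
gripper_width: 0.0599
gripper_force: 0.0
row [-0.01  0.01  0.01] [-0.09 -0.01 -0.02]
```

```bash
python3 -m handwheel '[[0,0,0,0,0,0,1.0],[0,0,0,0,0,0,1.0],[0,0,0,0,0,0,1.0],[0,0,0,0,0,0,1.0],[0,0,0,0,0,0,1.0],[0,0,0,0,0,0,1.0],[0,0,0,0,0,0,1.0],[0,0,0,0,0,0,1.0]]' 80;  python3 -m handwheel '[[0,0,0,0,0,0,0.5],[0,0,0,0,0,0,0.5]]' 80
```

```text
time_s: 3.58
tcp_pos: [0.5374, -0.0081, 0.1284]
tcp_rot: [2.065, 2.366, 0.001]
contact_force: [-2.1, -0.8, 8.2]
gripper_width: 0.0127
gripper_force: 77.8
time_s: 3.75
tcp_pos: [0.5374, -0.0081, 0.1284]
tcp_rot: [2.065, 2.366, 0.001]
contact_force: [-2.1, -0.9, 7.3]
gripper_width: 0.013
gripper_force: 77.8
```

```bash
python3 -m handwheel '[[0,0,-0.5,0,0,0,0.5],[0,0,-2,0,0,0,0.5],[0,0,-4,0,0,0,0.5],[0,0,-6.5,0,0,0,0.5],[0,0,-9,0,0,0,0.5],[0,0,-11.5,0,0,0,0.5],[0,0,-14,0,0,0,0.5],[0,0,-16,0,0,0,0.5],[0,0,-17,0,0,0,0.5],[0,0,-17,0,0,0,0.5]]'; python3 - <<'E'
from h import *
from cell import *
o=get_obs();print(o['contact_force'],o['moment'])
for n in('scene','wrist'):
    s=snapshot(n);pickle.dump((o,s),open(f's3{n}.pkl','wb'))
    cv2.imwrite(f'pics/{n}3.png',s['img'])
s=pickle.load(open('s3wrist.pkl','rb'))[1]
a=s['img'][130:330,220:420];s=pickle.load(open('s3scene.pkl','rb'))[1];b=s['img'][120:270,250:400]
cv2.imwrite('pics/c3.png',np.hstack([cv2.resize(a,(400,400)),cv2.resize(b,(400,400),interpolation=cv2.INTER_CUBIC)]))
E
```

```text
time_s: 4.58
tcp_pos: [0.5377, -0.008, 0.3]
tcp_rot: [2.063, 2.365, 0.004]
contact_force: [1.2, 0.4, -0.9]
gripper_width: 0.0128
gripper_force: 78.1
[ 1.24152557  0.35965248 -0.85022866] [ 0.03004265 -0.06318682 -0.01079136]
```

View pics/c3.png

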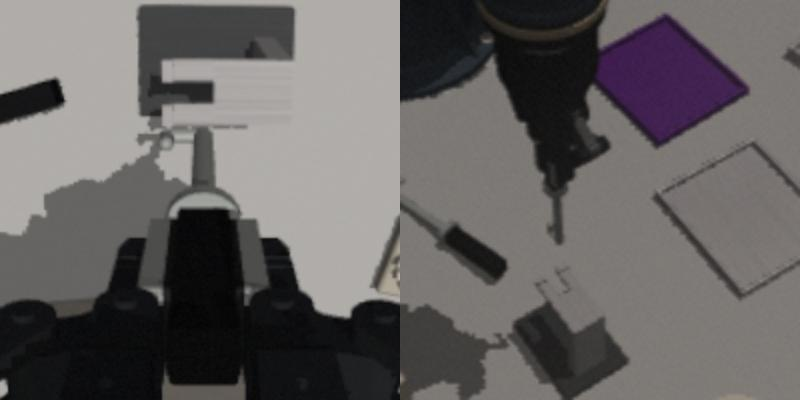

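Rod held upright, out of the fork. The foot's tip at left crop (166,140) points to tool −y as intended, and the scene crop shows an empty fork.

```bash
cat >> h.py <<'E'
TC=np.array([.52513,-.25277]);TY=15.13
def tank(x,y):
    a=np.radians(TY);return TC+[x*np.cos(a)-y*np.sin(a),x*np.sin(a)+y*np.cos(a)]
def intank(p):
    a=np.radians(TY);d=np.array(p)[:2]-TC;return np.array([d[0]*np.cos(a)+d[1]*np.sin(a),-d[0]*np.sin(a)+d[1]*np.cos(a)])
E
python3 - <<'E'
from h import *
from cell import *
o,s=pickle.load(open('s3wrist.pkl','rb'))
T=toolT(o)
for n,q in[('tip',[0,-.015,.092]),('collar',[0,0,.0144])]:
    p=T[:3,:3]@q+T[:3,3];u=wproj(s,o,p);print(n,u.round(1),'crop',((u-[220,130])*2).round(1))
row(get_obs(),np.r_[tank(.014,.0005),.300],105.13)
E
```

```text
tip [303.3 201.8] crop [166.5 143.6]
collar [322.5 243.3] crop [205.1 226.6]
row [-23.87  -3.11  -0.28] [ 0.02  0.   -7.33]
```

```bash
python3 -m handwheel '[[-3,-0.4,0,0,0,-1,0.5],[-6.5,-0.8,0,0,0,-2,0.5],[-10,-1.3,0,0,0,-3,0.5],[-13.5,-1.8,0,0,0,-4,0.5],[-17,-2.2,0,0,0,-5,0.5],[-20,-2.6,0,0,0,-6,0.5],[-22.5,-2.9,0,0,0,-7.3,0.5],[-23.9,-3.1,0,0,0,-7.3,0.5],[-23.9,-3.1,0,0,0,-7.3,0.5],[-23.9,-3.1,0,0,0,-7.3,0.5],[-23.9,-3.1,0,0,0,-7.3,0.5]]'; python3 - <<'E'
from h import *
from cell import *
o=get_obs();print(intank(o['tcp_pos']),o['contact_force'])
row(o,np.r_[tank(.014,.0005),.1734],105.13)
s=snapshot('wrist');pickle.dump((o,s),open('s4.pkl','wb'))
E
```

```text
time_s: 5.6
tcp_pos: [0.5385, -0.2479, 0.2969]
tcp_rot: [-1.91, -2.493, -0.0]
contact_force: [-0.6, -0.3, -0.3]
gripper_width: 0.0135
gripper_force: 77.9
[0.0142118  0.00117096] [-0.63007881 -0.25664061 -0.3330996 ]
row [-0.08 -0.02 12.35] [-0.02 -0.04 -0.03]
```

```bash
python3 -m handwheel '[[0,0,1.5,0,0,0,0.5],[0,0,3,0,0,0,0.5],[0,0,4.5,0,0,0,0.5],[0,0,6,0,0,0,0.5],[0,0,7.5,0,0,0,0.5],[0,0,8.5,0,0,0,0.5],[0,0,9.2,0,0,0,0.5],[0,0,9.2,0,0,0,0.5]]'; python3 - <<'E'
from h import *
from cell import *
o=get_obs();print(intank(o['tcp_pos']))
s=snapshot('wrist');pickle.dump((o,s),open('s5.pkl','wb'))
cv2.imwrite('pics/w5.png',cv2.convertScaleAbs(cv2.resize(s['img'][130:330,220:420],None,fx=3,fy=3,interpolation=cv2.INTER_CUBIC),alpha=1.5))
E
```

```text
time_s: 6.32
tcp_pos: [0.5382, -0.2481, 0.2042]
tcp_rot: [-1.909, -2.493, 0.0]
contact_force: [-0.5, 0.1, -1.3]
gripper_width: 0.013
gripper_force: 78.1
[0.01383205 0.00108995]
```

View pics/w5.png

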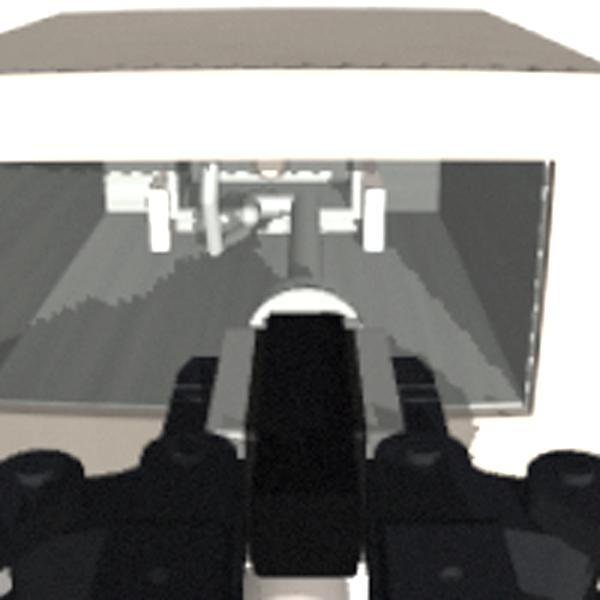

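The view shows the rod inside the mouth: the shaft at crop x≈305, the tip at ≈(248,210), and the bail's bar at x≈210. The tip is clear of the bar by about 6 mm, so I continue down.

```bash
python3 -m handwheel '[[-0.06,0,0.7,0,0,0,0.5],[-0.06,0,1.4,0,0,0,0.5],[-0.06,0,2.1,0,0,0,0.5],[-0.06,0,2.8,0,0,0,0.5],[-0.06,0,3.1,0,0,0,0.5],[-0.06,0,3.1,0,0,0,0.5]]';  python3 - <<'E'
from h import *
from cell import *
o,s=pickle.load(open('s5.pkl','rb'))
print('bar',intank(wonz(s,o,(210.5/3+220-.33,200/3+130),.091)))
print('now',intank(get_obs()['tcp_pos']))
E
```

```text
time_s: 6.87
tcp_pos: [0.5383, -0.2494, 0.1733]
tcp_rot: [-1.91, -2.493, 0.001]
contact_force: [-0.4, -0.4, -1.5]
gripper_width: 0.0127
gripper_force: 78.1
bar [-0.0141957  -0.00070794]
now [ 0.01358612 -0.00013859]
```

```bash
python3 -m handwheel '[[0,-0.3,0,0,0,0,0.5],[0,-0.6,0,0,0,0,0.5],[0,-0.9,0,0,0,0,0.5],[0,-1.2,0,0,0,0,0.5],[0,-1.5,0,0,0,0,0.5],[0,-1.6,0,0,0,0,0.5],[0,-1.6,0,0,0,0,0.5]]';  python3 -m handwheel '[[0,-0.1,0,0,0,0,0.5],[0,-0.1,0,0,0,0,0.5]]';python3 -m handwheel '[[0,-0.1,0,0,0,0,0.5],[0,-0.1,0,0,0,0,0.5]]'; python3 -m handwheel '[[0,-0.1,0,0,0,0,0.5],[0,-0.1,0,0,0,0,0.5]]'
```

```text
time_s: 7.45
tcp_pos: [0.523, -0.2538, 0.1745]
tcp_rot: [1.911, 2.494, -0.0]
contact_force: [0.7, 0.7, -0.7]
gripper_width: 0.0129
gripper_force: 78.1
time_s: 7.62
tcp_pos: [0.5222, -0.254, 0.1744]
tcp_rot: [1.91, 2.494, -0.0]
contact_force: [-0.5, 0.3, -1.2]
gripper_width: 0.0133
gripper_force: 78.1
time_s: 7.78
tcp_pos: [0.5213, -0.2542, 0.1743]
tcp_rot: [-1.91, -2.494, 0.0]
contact_force: [0.2, 0.0, -1.8]
gripper_width: 0.0128
gripper_force: 78.1
time_s: 7.95
tcp_pos: [0.5203, -0.2545, 0.1743]
tcp_rot: [1.911, 2.494, -0.0]
contact_force: [0.1, 0.3, -0.7]
gripper_width: 0.013
gripper_force: 78.1
```

```bash
for i in 1; do python3 -m handwheel '[[0,-0.1,0,0,0,0,0.5],[0,-0.1,0,0,0,0,0.5],[0,-0.1,0,0,0,0,0.5]]'|grep contact; done;  python3 -m handwheel '[[0,-0.1,0,0,0,0,0.5],[0,-0.1,0,0,0,0,0.5],[0,-0.1,0,0,0,0,0.5]]'|grep contact;  python3 -m handwheel '[[0,-0.1,0,0,0,0,0.5],[0,-0.1,0,0,0,0,0.5],[0,-0.1,0,0,0,0,0.5]]'
```

```text
contact_force: [-0.2, 0.8, -1.1]
contact_force: [0.3, 0.5, -1.4]
time_s: 8.7
tcp_pos: [0.5176, -0.2553, 0.1744]
tcp_rot: [1.91, 2.494, 0.0]
contact_force: [1.0, 0.5, -0.4]
gripper_width: 0.0133
gripper_force: 78.0
```

```bash
python3 -m handwheel '[[0,-0.1,0,0,0,0,0.5],[0,-0.1,0,0,0,0,0.5],[0,-0.1,0,0,0,0,0.5]]'|grep contact;  python3 - <<'E'
from cell import *
import numpy as np
print(np.mean([get_obs()['contact_force'] for _ in range(5)],0),get_obs()['moment'])
E
python3 -m handwheel '[[0,-0.1,0,0,0,0,0.5],[0,-0.1,0,0,0,0,0.5],[0,-0.1,0,0,0,0,0.5]]'
```

```text
contact_force: [1.3, 0.1, -1.1]
[ 1.25278984  0.05932784 -1.13212604] [ 0.06749644 -0.3337854   0.01266809]
time_s: 9.2
tcp_pos: [0.5156, -0.2558, 0.1744]
tcp_rot: [1.91, 2.494, 0.0]
contact_force: [1.9, 0.9, 0.1]
gripper_width: 0.0128
gripper_force: 78.1
```

First touch felt (moment and force along tank +x). I back off to centre the bar in the gap and lift gently.

```bash
python3 -m handwheel '[[0,0.2,0,0,0,0,0.5],[0,0.35,0,0,0,0,0.5],[0,0.35,-0.4,0,0,0,0.5],[0,0.35,-0.8,0,0,0,0.5],[0,0.35,-1.2,0,0,0,0.5],[0,0.35,-1.4,0,0,0,0.5],[0,0.35,-1.4,0,0,0,0.5]]'; for i in 1; do python3 -m handwheel '[[0,0,-0.1,0,0,0,0.5],[0,0,-0.2,0,0,0,0.5],[0,0,-0.2,0,0,0,0.5]]'|grep -E "tcp_pos|contact"; python3 -m handwheel '[[0,0,-0.1,0,0,0,0.5],[0,0,-0.1,0,0,0,0.5]]'|grep -E "tcp_pos|contact"; python3 -m handwheel '[[0,0,-0.1,0,0,0,0.5],[0,0,-0.1,0,0,0,0.5]]'|grep -E "tcp_pos|contact"; done; python3 -c "
from cell import *
print(get_obs()['moment'])"
```

```text
time_s: 9.78
tcp_pos: [0.5192, -0.255, 0.189]
tcp_rot: [1.91, 2.493, 0.0]
contact_force: [0.3, 0.2, -1.7]
gripper_width: 0.0129
gripper_force: 78.1
tcp_pos: [0.5189, -0.2549, 0.1904]
contact_force: [0.9, -0.3, -0.6]
tcp_pos: [0.5189, -0.2549, 0.1914]
contact_force: [0.1, -0.5, -2.2]
tcp_pos: [0.5189, -0.2548, 0.1923]
contact_force: [0.6, 0.5, -1.6]
[ 0.00133379 -0.01625525  0.0188253 ]
```

```bash
for i in 1; do python3 -m handwheel '[[0,0,-0.1,0,0,0,0.5],[0,0,-0.1,0,0,0,0.5]]'|grep -E "tcp_pos|contact"; python3 -m handwheel '[[0,0,-0.1,0,0,0,0.5],[0,0,-0.1,0,0,0,0.5]]'|grep -E "tcp_pos|contact"; python3 -m handwheel '[[0,0,-0.1,0,0,0,0.5],[0,0,-0.1,0,0,0,0.5]]'|grep -E "tcp_pos|contact"; done; python3 -c "
from cell import *
print(get_obs()['moment'])"
```

```text
tcp_pos: [0.5189, -0.2548, 0.1932]
contact_force: [-0.2, 1.0, -5.2]
tcp_pos: [0.5189, -0.2548, 0.1943]
contact_force: [0.5, -0.1, -4.7]
tcp_pos: [0.519, -0.2549, 0.1954]
contact_force: [0.8, 0.3, -5.0]
[ 0.08407796 -0.22981495  0.00733483]
```

Hooked: load about −5 N. Lifting slowly.

```bash
for i in 1; do python3 -m handwheel '[[0,0,-0.1,0,0,0,0.5],[0,0,-0.2,0,0,0,0.5],[0,0,-0.3,0,0,0,0.5],[0,0,-0.4,0,0,0,0.5],[0,0,-0.4,0,0,0,0.5]]'|grep -E "tcp_pos|contact"; python3 -m handwheel '[[0,0,-0.1,0,0,0,0.5],[0,0,-0.2,0,0,0,0.5],[0,0,-0.3,0,0,0,0.5],[0,0,-0.4,0,0,0,0.5],[0,0,-0.4,0,0,0,0.5]]'|grep -E "tcp_pos|contact"; done; python3 -c "
from cell import *
print(get_obs()['moment'])"
```

```text
tcp_pos: [0.519, -0.2549, 0.1996]
contact_force: [0.9, 0.7, -5.3]
tcp_pos: [0.519, -0.2549, 0.2036]
contact_force: [1.1, -0.3, -4.1]
[ 0.07534077 -0.19907435 -0.01683312]
```

```bash
for i in 1; do python3 -m handwheel '[[0,0,-0.15,0,0,0,0.5],[0,0,-0.3,0,0,0,0.5],[0,0,-0.45,0,0,0,0.5],[0,0,-0.6,0,0,0,0.5],[0,0,-0.75,0,0,0,0.5]]'|grep -E "tcp_pos|contact"; python3 -m handwheel '[[0,0,-0.15,0,0,0,0.5],[0,0,-0.3,0,0,0,0.5],[0,0,-0.45,0,0,0,0.5],[0,0,-0.6,0,0,0,0.5],[0,0,-0.75,0,0,0,0.5]]'|grep -E "tcp_pos|contact";  python3 -m handwheel '[[0,0,-0.15,0,0,0,0.5],[0,0,-0.3,0,0,0,0.5],[0,0,-0.45,0,0,0,0.5],[0,0,-0.6,0,0,0,0.5],[0,0,-0.75,0,0,0,0.5]]'|grep -E "tcp_pos|contact"; done; python3 -c "
from cell import *
print(get_obs()['moment'],get_obs()['time_s'])"
```

```text
tcp_pos: [0.519, -0.2549, 0.211]
contact_force: [1.0, 0.3, -4.8]
tcp_pos: [0.5189, -0.2549, 0.2184]
contact_force: [0.2, -0.7, -4.9]
tcp_pos: [0.5189, -0.2549, 0.226]
contact_force: [1.2, 0.0, -5.1]
[ 0.10352394 -0.13061288 -0.05196942] 12.95
```

```bash
for i in 1; do python3 -m handwheel '[[0,0,-0.2,0,0,0,0.5],[0,0,-0.4,0,0,0,0.5],[0,0,-0.6,0,0,0,0.5],[0,0,-0.8,0,0,0,0.5],[0,0,-1,0,0,0,0.5],[0,0,-1.2,0,0,0,0.5]]'|grep -E "tcp_pos|contact"; python3 -m handwheel '[[0,0.1,-0.3,0,0,0,0.5],[0,0.2,-0.6,0,0,0,0.5],[0,0.4,-0.9,0,0,0,0.5],[0,0.6,-1.2,0,0,0,0.5],[0,0.8,-1.5,0,0,0,0.5],[0,1,-1.8,0,0,0,0.5]]'|grep -E "tcp_pos|contact";  done; python3 - <<'E'
from h import *
from cell import *
print(get_obs()['moment'],get_obs()['time_s'])
E
```

```text
tcp_pos: [0.5188, -0.2549, 0.238]
contact_force: [-1.3, 0.7, -4.7]
tcp_pos: [0.5288, -0.2522, 0.2561]
contact_force: [-0.4, -0.5, -4.4]
[-0.02779654  0.05363703  0.03246957] 13.95
```

```bash
for i in 1; do python3 -m handwheel '[[0,0,-0.5,0,0,0,0.5],[0,0,-1,0,0,0,0.5],[0,0,-1.8,0,0,0,0.5],[0,0,-2.6,0,0,0,0.5],[0,0,-3.6,0,0,0,0.5],[0,0,-4.6,0,0,0,0.5],[0,0,-5.6,0,0,0,0.5],[0,0,-6.4,0,0,0,0.5],[0,0,-7,0,0,0,0.5],[0,0,-7,0,0,0,0.5]]'|grep -E "tcp_pos|contact"; python3 -m handwheel '[[0,0,-1,0,0,0,0.5],[0,0,-2,0,0,0,0.5],[0,0,-3,0,0,0,0.5],[0,0,-4,0,0,0,0.5],[0,0,-5,0,0,0,0.5],[0,0,-6,0,0,0,0.5],[0,0,-6.7,0,0,0,0.5],[0,0,-7,0,0,0,0.5],[0,0,-7,0,0,0,0.5],[0,0,-7,0,0,0,0.5],[0,0,-7,0,0,0,0.5]]';done
python3 - <<'E'
from h import *
from cell import *
o=get_obs()
S={n:snapshot(n) for n in('scene','side')};pickle.dump((o,S),open('s6.pkl','wb'))
p=o['tcp_pos']
ims=[]
for n in S:
    u=proj(S[n],p-[0,0,.15]).astype(int);x0,y0=max(u[0]-50,0),max(u[1]-50,0)
    print(n,x0,y0);ims.append(cv2.resize(S[n]['img'][y0:y0+100,x0:x0+100],(400,400),interpolation=cv2.INTER_CUBIC))
cv2.imwrite('pics/c6.png',cv2.convertScaleAbs(np.hstack(ims),alpha=1.5))
E
```

```text
tcp_pos: [0.5289, -0.2525, 0.3274]
contact_force: [1.0, -0.1, -5.2]
time_s: 15.7
tcp_pos: [0.5285, -0.2523, 0.3952]
tcp_rot: [-1.91, -2.493, 0.0]
contact_force: [0.3, 0.2, -5.1]
gripper_width: 0.0128
gripper_force: 78.4
scene 157 185
side 299 78
```

View pics/c6.png

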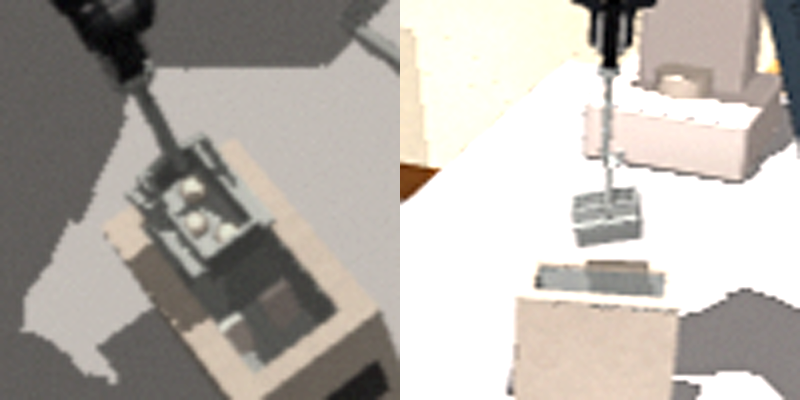

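The basket hangs clear above the tank in both views, at scene crop (195,215) and side crop (608,215). It is slightly tilted, with the bar in the hook. Next I carry it to the tray.

```bash
python3 - <<'E'
from h import *
from cell import *
a=np.radians(7);p=np.array([.4947,.2504])+.010*np.array([np.cos(a),np.sin(a)])
row(get_obs(),np.r_[p,.395],97)
E
```

```text
row [49.27 10.82  0.06] [-0.03 -0.02  8.09]
```

```bash
python3 -m handwheel '[[0.15,0.03,0,0,0,0,0.5],[0.5,0.11,0,0,0,0,0.5],[1,0.22,0,0,0,0,0.5],[1.7,0.37,0,0,0,0,0.5],[2.6,0.57,0,0,0,0,0.5],[3.7,0.81,0,0,0,0,0.5],[4.9,1.08,0,0,0,0,0.5],[6.2,1.36,0,0,0,0,0.5],[7.6,1.67,0,0,0,0,0.5],[9,1.98,0,0,0,0,0.5],[10.5,2.31,0,0,0,0,0.5],[12,2.64,0,0,0,0,0.5]]' | grep -E "tcp_p|cont"; python3 -m handwheel '[[1.6,0.35,0,0,0,0,0.5],[3.2,0.7,0,0,0,0,0.5],[4.8,1.06,0,0,0,0,0.5],[6.4,1.41,0,0,0,0,0.5],[8,1.76,0,0,0,0,0.5],[9.6,2.11,0,0,0,0,0.5],[11.2,2.46,0,0,0,0,0.5],[12.8,2.82,0,0,0,0,0.5],[14.4,3.17,0,0,0,0,0.5],[16,3.52,0,0,0,0,0.5],[17.6,3.87,0,0,0,0,0.5],[19.2,4.22,0,0,0,0,0.5]]'| grep -E "tcp_p|cont"; python3 -m handwheel '[[1.6,0.35,0,0,0,0.5,0.5],[3.2,0.7,0,0,0,1,0.5],[4.8,1.06,0,0,0,2,0.5],[6.4,1.41,0,0,0,3,0.5],[8,1.76,0,0,0,4,0.5],[9.6,2.11,0,0,0,5,0.5],[11.1,2.44,0,0,0,6,0.5],[12.5,2.75,0,0,0,6.5,0.5],[13.7,3,0,0,0,7,0.5],[14.8,3.25,0,0,0,7.5,0.5],[15.8,3.47,0,0,0,8,0.5],[16.6,3.65,0,0,0,8,0.5]]'; python3 - <<'E'
from h import *
from cell import *
a=np.radians(7);p=np.array([.4947,.2504])+.010*np.array([np.cos(a),np.sin(a)])
row(get_obs(),np.r_[p,.395],97)
E
```

```text
tcp_pos: [0.5226, -0.1278, 0.3959]
contact_force: [-0.5, 0.3, -5.4]
tcp_pos: [0.513, 0.0686, 0.3959]
contact_force: [1.1, -0.6, -5.2]
time_s: 18.8
tcp_pos: [0.5048, 0.2381, 0.3958]
tcp_rot: [-2.079, -2.355, -0.0]
contact_force: [-0.0, -0.9, -5.7]
gripper_width: 0.0128
gripper_force: 78.4
row [1.34 0.15 0.08] [-0.   -0.01  0.12]
```

Finish the approach, then lower to about 3 cm above first touch.

```bash
python3 -m handwheel '[[0.5,0.05,0,0,0,0,0.5],[0.9,0.1,0,0,0,0,0.5],[1.1,0.1,0.3,0,0,0,0.5],[1.2,0.1,0.8,0,0,0,0.5],[1.2,0.1,1.5,0,0,0,0.5],[1.2,0.1,2.5,0,0,0,0.5],[1.2,0.1,3.7,0,0,0,0.5],[1.2,0.1,5,0,0,0,0.5],[1.2,0.1,6.3,0,0,0,0.5],[1.2,0.1,7.6,0,0,0,0.5],[1.2,0.1,8.9,0,0,0,0.5],[1.2,0.1,10.2,0,0,0,0.5]]'|grep -E "tcp_p|cont"; python3 -m handwheel '[[0,0,1.2,0,0,0,0.5],[0,0,2.4,0,0,0,0.5],[0,0,3.4,0,0,0,0.5],[0,0,4.4,0,0,0,0.5],[0,0,5.2,0,0,0,0.5],[0,0,5.9,0,0,0,0.5],[0,0,6.5,0,0,0,0.5],[0,0,7,0,0,0,0.5],[0,0,7.3,0,0,0,0.5],[0,0,7.5,0,0,0,0.5],[0,0,7.5,0,0,0,0.5],[0,0,7.5,0,0,0,0.5]]'
python3 - <<'E'
from h import *
from cell import *
o=get_obs()
S={n:snapshot(n) for n in('scene','side')};pickle.dump((o,S),open('s7.pkl','wb'))
p=o['tcp_pos']
ims=[]
for n in S:
    u=proj(S[n],p-[0,0,.15]).astype(int);x0,y0=max(u[0]-50,0),max(u[1]-50,0)
    print(n,x0,y0);ims.append(cv2.resize(S[n]['img'][y0:y0+100,x0:x0+100],(400,400),interpolation=cv2.INTER_CUBIC))
cv2.imwrite('pics/c7.png',cv2.convertScaleAbs(np.hstack(ims),alpha=1.5))
E
```

```text
tcp_pos: [0.5049, 0.248, 0.2927]
contact_force: [1.2, -0.2, -4.6]
time_s: 20.8
tcp_pos: [0.5052, 0.2487, 0.219]
tcp_rot: [2.08, 2.354, 0.0]
contact_force: [-0.8, -0.7, -4.0]
gripper_width: 0.0133
gripper_force: 78.4
scene 333 142
side 249 194
```

```bash
python3 -m handwheel '[[0,0,0.3,0,0,0,0.5],[0,0,0.6,0,0,0,0.5],[0,0,0.9,0,0,0,0.5],[0,0,1.2,0,0,0,0.5],[0,0,1.5,0,0,0,0.5],[0,0,1.7,0,0,0,0.5],[0,0,1.9,0,0,0,0.5],[0,0,1.9,0,0,0,0.5]]'|grep -E "tcp_p|cont"; python3 -m handwheel '[[0,0,0.1,0,0,0,0.5],[0,0,0.2,0,0,0,0.5],[0,0,0.2,0,0,0,0.5]]'|grep -E "tcp_p|cont"; python3 -m handwheel '[[0,0,0.1,0,0,0,0.5],[0,0,0.2,0,0,0,0.5],[0,0,0.2,0,0,0,0.5]]'|grep -E "tcp_p|cont";python3 -m handwheel '[[0,0,0.1,0,0,0,0.5],[0,0,0.2,0,0,0,0.5],[0,0,0.2,0,0,0,0.5]]'|grep -E "tcp_p|cont"
```

```text
tcp_pos: [0.505, 0.2485, 0.1994]
contact_force: [-0.0, 0.1, -4.6]
tcp_pos: [0.5051, 0.2486, 0.1977]
contact_force: [0.0, 0.2, -4.6]
tcp_pos: [0.505, 0.2486, 0.1956]
contact_force: [-0.3, 0.5, -6.0]
tcp_pos: [0.505, 0.2486, 0.1936]
contact_force: [0.2, -0.5, -5.1]
```

Now about to touch; I lower 1 mm at a time while following the bar toward tool −y.

```bash
python3 -m handwheel '[[0,0,0.1,0,0,0,0.5],[0,-0.1,0.1,0,0,0,0.5],[0,-0.1,0.2,0,0,0,0.5],[0,-0.2,0.2,0,0,0,0.5]]'|grep -E "tcp_p|cont"; python3 -m handwheel '[[0,-0.1,0.1,0,0,0,0.5],[0,-0.2,0.1,0,0,0,0.5],[0,-0.3,0.2,0,0,0,0.5],[0,-0.4,0.2,0,0,0,0.5]]'|grep -E "tcp_p|cont"; python3 -m handwheel '[[0,-0.1,0.1,0,0,0,0.5],[0,-0.2,0.1,0,0,0,0.5],[0,-0.3,0.2,0,0,0,0.5],[0,-0.4,0.2,0,0,0,0.5]]'|grep -E "tcp_p|cont"; python3 -m handwheel '[[0,-0.1,0.1,0,0,0,0.5],[0,-0.2,0.1,0,0,0,0.5],[0,-0.3,0.2,0,0,0,0.5],[0,-0.4,0.2,0,0,0,0.5]]'|grep -E "tcp_p|cont";python3 -c "
from cell import *
print(get_obs()['moment'])"
```

```text
tcp_pos: [0.5031, 0.2484, 0.1917]
contact_force: [-0.1, 0.2, -4.9]
tcp_pos: [0.4989, 0.2479, 0.1897]
contact_force: [-0.6, 0.3, -3.2]
tcp_pos: [0.495, 0.2474, 0.1877]
contact_force: [-1.4, -0.1, -1.6]
tcp_pos: [0.4911, 0.2469, 0.1856]
contact_force: [-1.1, 0.2, -1.9]
[-0.0161963   0.35407419 -0.02928426]
```

```bash
python3 -m handwheel '[[0,-0.1,0,0,0,0,0.5],[0,-0.2,0,0,0,0,0.5],[0,-0.3,0,0,0,0,0.5],[0,-0.3,0,0,0,0,0.5]]'|grep -E "tcp_p|cont"; python3 -c "
from cell import *
print(get_obs()['moment'])"; python3 -m handwheel '[[0,-0.1,0,0,0,0,0.5],[0,-0.2,0,0,0,0,0.5],[0,-0.3,0,0,0,0,0.5],[0,-0.3,0,0,0,0,0.5]]'|grep -E "tcp_p|cont"; python3 - <<'E'
from cell import *
print(get_obs()['moment'],get_obs()['time_s'])
from h import *
s=snapshot('side');pickle.dump(s,open('s8.pkl','wb'))
E
```

```text
tcp_pos: [0.4881, 0.2465, 0.1858]
contact_force: [0.0, 0.5, -4.2]
[-0.02930739 -0.01125337 -0.02221501]
tcp_pos: [0.4851, 0.2461, 0.1858]
contact_force: [-0.4, -0.0, -3.2]
[ 0.03431271 -0.02738595  0.02226231] 24.3167
```

```bash
python3 -m handwheel '[[0,0,0.1,0,0,0,0.5],[0,0,0.2,0,0,0,0.5],[0,0,0.2,0,0,0,0.5]]'|grep -E "tcp_p|cont"; python3 -c "
from cell import *
print(get_obs()['moment'])"; python3 -m handwheel '[[0,0,0.1,0,0,0,0.5],[0,0,0.2,0,0,0,0.5],[0,0,0.2,0,0,0,0.5]]'|grep -E "tcp_p|cont"; python3 - <<'E'
from cell import *
print(get_obs()['moment'],get_obs()['time_s'])
from h import *
s=snapshot('side');p=get_obs()['tcp_pos']
u=proj(s,p-[0,0,.14]).astype(int);x0,y0=u-[40,50];a=s['img'][y0:y0+80,x0:x0+80]
o=get_obs();w=snapshot('wrist');b=w['img'][100:300,220:420]
pickle.dump((o,w,s),open('s9.pkl','wb'));print(x0,y0)
cv2.imwrite('pics/c9.png',np.hstack([cv2.resize(a,(400,400),interpolation=cv2.INTER_CUBIC),cv2.resize(b,(400,400),interpolation=cv2.INTER_CUBIC)]))
E
```

```text
tcp_pos: [0.4851, 0.2462, 0.1837]
contact_force: [-0.8, -0.7, -2.0]
[-0.00665597  0.47879604  0.01344236]
tcp_pos: [0.4852, 0.2461, 0.1816]
contact_force: [-1.8, 0.4, -1.1]
[ 0.03249136  0.35006467 -0.02707465] 24.8667
266 201
```

View pics/c9.png

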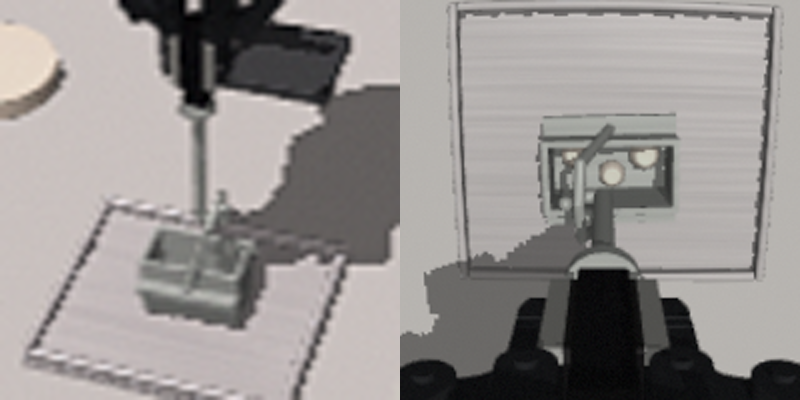

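The view shows the basket inside the tray near its centre and nearly level. The bar still leans left on the hook's tip at wrist crop (578,190). I follow a bit further to tool −y while lowering.

```bash
python3 -m handwheel '[[0,-0.15,0,0,0,0,0.5],[0,-0.3,0,0,0,0,0.5],[0,-0.3,0.1,0,0,0,0.5],[0,-0.3,0.1,0,0,0,0.5]]'|grep -E "tcp_p|cont"; python3 -c "
from cell import *
print(get_obs()['moment'])"; python3 -m handwheel '[[0,-0.1,0.1,0,0,0,0.5],[0,-0.2,0.2,0,0,0,0.5],[0,-0.2,0.2,0,0,0,0.5]]'|grep -E "tcp_p|cont"; python3 -c "
from cell import *
print(get_obs()['moment'],get_obs()['time_s'])"
```

```text
tcp_pos: [0.4823, 0.2458, 0.1808]
contact_force: [-0.6, -0.1, -1.7]
[ 0.04590408 -0.03734869 -0.00765586]
tcp_pos: [0.4803, 0.2455, 0.1787]
contact_force: [2.0, -0.1, -1.0]
[ 0.08715673 -0.38272297  0.03572046] 25.55
```

```bash
python3 -m handwheel '[[0,0.15,0,0,0,0,0.5],[0,0.3,0,0,0,0,0.5],[0,0.3,0.2,0,0,0,0.5],[0,0.3,0.4,0,0,0,0.5],[0,0.3,0.6,0,0,0,0.5],[0,0.3,0.8,0,0,0,0.5],[0,0.3,0.8,0,0,0,0.5]]'|grep -E "tcp_p|cont"; python3 -c "
from cell import *
print(get_obs()['moment'])"
```

```text
tcp_pos: [0.483, 0.2458, 0.1703]
contact_force: [0.8, 0.0, 0.3]
[ 0.01522491 -0.02494281 -0.01175059]
```

```bash
python3 -m handwheel '[[0,0.15,0,0,0,0,0.5],[0,0.3,0,0,0,0,0.5],[0,0.45,0,0,0,0,0.5],[0,0.6,0,0,0,0,0.5],[0,0.6,0,0,0,0,0.5]]'|grep -E "tcp_p|cont"; python3 -c "
from cell import *
print(get_obs()['moment'])"; python3 -m handwheel '[[0,0.2,0,0,0,0,0.5],[0,0.4,0,0,0,0,0.5],[0,0.6,0,0,0,0,0.5],[0,0.6,0,0,0,0,0.5]]'|grep -E "tcp_p|cont"; python3 -c "
from cell import *
print(get_obs()['moment'])"
```

```text
tcp_pos: [0.4896, 0.2467, 0.1708]
contact_force: [0.1, 0.1, -1.4]
[ 0.04780207 -0.0159435   0.01743131]
tcp_pos: [0.4956, 0.2474, 0.1708]
contact_force: [0.4, 0.6, -0.8]
[ 0.00126437 -0.02049692  0.05114288]
```

```bash
python3 -m handwheel '[[0,0.3,0,0,0,0,0.5],[0,0.6,0,0,0,0,0.5],[0,1,0,0,0,0,0.5],[0,1.4,0,0,0,0,0.5],[0,1.7,0,0,0,0,0.5],[0,1.7,0,0,0,0,0.5]]'|grep -E "tcp_p|cont"; python3 -m handwheel '[[0,0,-0.3,0,0,0,0.5],[0,0,-0.7,0,0,0,0.5],[0,0,-1.2,0,0,0,0.5],[0,0,-1.8,0,0,0,0.5],[0,0,-2.4,0,0,0,0.5]]'|grep -E "tcp_p|cont"; python3 -m handwheel '[[0,0,-2,0,0,0,0.5],[0,0,-4,0,0,0,0.5],[0,0,-6,0,0,0,0.5],[0,0,-8,0,0,0,0.5],[0,0,-10,0,0,0,0.5],[0,0,-10.5,0,0,0,0.5],[0,0,-10.5,0,0,0,0.5]]'; python3 - <<'E'
from h import *
from cell import *
o=get_obs();row(o,[.5374,-.0081,.2987],97.7)
w=snapshot('wrist');s=snapshot('side');pickle.dump((o,w,s),open('s10.pkl','wb'))
# basket footprint check: basket darker-grey blob in tray, via wrist
print(wproj(w,o,[.4947,.2504,.045]))
T=toolT(o)
for n,q in[('tip',[0,-.015,.092]),('collar',[0,0,.0144])]: print(n,wproj(w,o,T[:3,:3]@q+T[:3,3]).round(1))
E
```

```text
tcp_pos: [0.5127, 0.2496, 0.1707]
contact_force: [-1.1, 0.7, -0.9]
tcp_pos: [0.5121, 0.2496, 0.1957]
contact_force: [-0.1, 0.3, -1.1]
time_s: 28.38
tcp_pos: [0.5127, 0.2498, 0.3014]
tcp_rot: [2.079, 2.354, 0.004]
contact_force: [0.1, 0.6, -1.1]
gripper_width: 0.013
gripper_force: 79.0
row [-25.9   -0.73   0.24] [ 0.15 -0.05 -0.61]
[307.68992052 162.42557131]
tip [303.3 201.8]
collar [322.5 243.3]
```

```bash
python3 - <<'E'
from h import *
_,a=pickle.load(open('s3wrist.pkl','rb'));o,w,s=pickle.load(open('s10.pkl','rb'))
for n,(x0,x1,y0,y1) in dict(collar=(300,345,222,242),shaft=(312,332,196,222),tip=(297,310,193,206)).items():
    t=a['img'][y0:y1,x0:x1];W=w['img'][y0-8:y1+8,x0-8:x1+8]
    r=cv2.matchTemplate(W,t,cv2.TM_CCOEFF_NORMED);_,v,_,l=cv2.minMaxLoc(r);print(n,round(v,2),np.array(l)-8)
# basket: crowns (warm, bright) and basket blob centroid in the tray
img=w['img'];hsv=cv2.cvtColor(img,cv2.COLOR_BGR2HSV)
# dark/greenish basket pixels: g>=r
m=((img[...,1].astype(int)-img[...,2])>=3).astype(np.uint8);m[:60]=0;m[205:]=0;m[:,:230]=0;m[:,410:]=0
n,_,st,c=cv2.connectedComponentsWithStats(m)
for i in np.argsort(-st[1:,4])[:4]+1: print(st[i],c[i].round(1),wonz(w,o,c[i],.045).round(3))
E
```

```text
collar 1.0 [0 0]
shaft 0.95 [0 0]
tip 0.72 [0 1]
[306 145  13   6  32] [312.4 148.2] [0.499 0.27  0.045]
[310 165  11   6  31] [315.3 167.4] [0.505 0.245 0.045]
[288 145  12   7  29] [294.  147.9] [0.475 0.267 0.045]
[307 196  10   5  28] [311.8 198.1] [0.506 0.203 0.045]
```

```bash
python3 - <<'E'
from h import *
from cell import *
o3,_=pickle.load(open('s3wrist.pkl','rb'));T=toolT(o3);y=np.degrees(np.arctan2(*T[:2,0][::-1]));print(y)
row(get_obs(),[.5376,-.008,.3],y)
E
```

```text
97.79215163274868
row [-25.87  -0.64  -0.09] [-0.03  0.01 -0.7 ]
```

```bash
python3 -m handwheel '[[-2,-0.05,0,0,0,0,0.5],[-5,-0.1,0,0,0,0,0.5],[-8.5,-0.2,0,0,0,-0.2,0.5],[-12,-0.3,0,0,0,-0.4,0.5],[-15.5,-0.4,0,0,0,-0.6,0.5],[-19,-0.5,0,0,0,-0.7,0.5],[-22,-0.6,0,0,0,-0.7,0.5],[-24.3,-0.64,0,0,0,-0.7,0.5],[-25.5,-0.64,0,0,0,-0.7,0.5],[-25.87,-0.64,0,0,0,-0.7,0.5],[-25.87,-0.64,0,0,0,-0.7,0.5],[-25.87,-0.64,0,0,0,-0.7,0.5]]'; python3 - <<'E'
from h import *
from cell import *
row(get_obs(),[.5376,-.008,.3],97.8)
E
```

```text
time_s: 29.48
tcp_pos: [0.5375, -0.0072, 0.2993]
tcp_rot: [-2.064, -2.367, 0.0]
contact_force: [-0.7, -0.1, -1.7]
gripper_width: 0.0129
gripper_force: 78.9
row [-0.08  0.   -0.07] [-0.04 -0.03  0.01]
```

```bash
python3 -m handwheel '[[-0.06,0,1,0,0,0,0.5],[-0.06,0,3,0,0,0,0.5],[-0.06,0,5,0,0,0,0.5],[-0.06,0,6.5,0,0,0,0.5],[-0.06,0,7.3,0,0,0,0.5],[-0.06,0,7.3,0,0,0,0.5],[-0.06,0,7.3,0,0,0,0.5]]'|grep -E "tcp_p|cont"; python3 -m handwheel '[[0,0,0.5,0,0,0,0.5],[0,0,1,0,0,0,0.5],[0,0,1.5,0,0,0,0.5],[0,0,2,0,0,0,0.5],[0,0,2.5,0,0,0,0.5],[0,0,2.5,0,0,0,0.5]]'|grep -E "tcp_p|cont"; python3 -c "
from cell import *
print(get_obs()['moment'])"
```

```text
tcp_pos: [0.5377, -0.0079, 0.2272]
contact_force: [0.0, -0.1, 0.3]
tcp_pos: [0.5373, -0.0086, 0.2007]
contact_force: [0.4, -0.2, -0.5]
[ 0.0378041  -0.04418143 -0.07653227]
```

In the slot without contact; lowering on.

```bash
python3 -m handwheel '[[0,0,0.8,0,0,0,0.5],[0,0,1.6,0,0,0,0.5],[0,0,2.4,0,0,0,0.5],[0,0,3.2,0,0,0,0.5],[0,0,4,0,0,0,0.5],[0,0,4.8,0,0,0,0.5],[0,0,5.6,0,0,0,0.5],[0,0,6.2,0,0,0,0.5],[0,0,6.5,0,0,0,0.5],[0,0,6.5,0,0,0,0.5]]'|grep -E "tcp_p|cont"; python3 -m handwheel '[[0,0,0.2,0,0,0,0.5],[0,0,0.4,0,0,0,0.5],[0,0,0.4,0,0,0,0.5]]'|grep -E "tcp_p|cont"; python3 -m handwheel '[[0,0,0.1,0,0,0,0.5],[0,0,0.2,0,0,0,0.5],[0,0,0.2,0,0,0,0.5]]'|grep -E "tcp_p|cont"
```

```text
tcp_pos: [0.5374, -0.0086, 0.1361]
contact_force: [-0.3, -0.3, -1.0]
tcp_pos: [0.5378, -0.0086, 0.1327]
contact_force: [-0.0, -0.1, -0.8]
tcp_pos: [0.5377, -0.0086, 0.1307]
contact_force: [-0.9, -0.2, -1.4]
```

```bash
python3 -m handwheel '[[0,0,0.1,0,0,0,0.5],[0,0,0.1,0,0,0,0.5]]'|grep -E "tcp_p|cont"; python3 -m handwheel '[[0,0,0.1,0,0,0,0.5],[0,0,0.1,0,0,0,0.5]]'|grep -E "tcp_p|cont"; python3 -m handwheel '[[0,0,0.1,0,0,0,0.5],[0,0,0.1,0,0,0,0.5]]'|grep -E "tcp_p|cont"
```

```text
tcp_pos: [0.5377, -0.0086, 0.1297]
contact_force: [0.7, 0.5, -2.1]
tcp_pos: [0.5377, -0.0086, 0.1287]
contact_force: [0.0, 0.0, -1.4]
tcp_pos: [0.5378, -0.0086, 0.1284]
contact_force: [-3.0, -1.2, 9.3]
```

Seated on the fork (+9 N). I open gently and check before rising.

```bash
python3 -m handwheel '[[0,0,-0.05,0,0,0,2],[0,0,-0.05,0,0,0,3],[0,0,-0.05,0,0,0,4],[0,0,-0.05,0,0,0,5],[0,0,-0.05,0,0,0,6],[0,0,-0.05,0,0,0,6],[0,0,-0.05,0,0,0,6],[0,0,-0.05,0,0,0,6]]'; python3 -m handwheel '[[0,0,-1,0,0,0,6],[0,0,-3,0,0,0,6],[0,0,-6,0,0,0,6],[0,0,-9,0,0,0,6],[-2,0,-12,0,0,0,6],[-5,0,-15,0,0,0,6],[-7.3,0,-16.3,0,0,0,6],[-7.3,0,-16.3,0,0,0,6],[-7.3,0,-16.3,0,0,0,6],[-7.3,0,-16.3,0,0,0,6]]'; python3 - <<'E'
from h import *
from cell import *
o=get_obs();w=snapshot('wrist');pickle.dump((o,w),open('s11.pkl','wb'))
g=w['img'].max(2)
m=(g<45).astype(np.uint8);m[:60]=0;m[150:]=0;m[:,:290]=0;m[:,:]=m
n,_,st,c=cv2.connectedComponentsWithStats(m)
print('expect',wproj(w,o,[.5366,-.0091,.174]))
for i in range(1,n):
    if st[i,4]>40: print(st[i],c[i].round(1),wonz(w,o,c[i],.174).round(4))
E
```

```text
time_s: 33.07
tcp_pos: [0.5377, -0.0086, 0.1283]
tcp_rot: [-2.065, -2.367, 0.0]
contact_force: [0.2, 0.9, -0.5]
gripper_width: 0.0601
gripper_force: 0.0
time_s: 33.9
tcp_pos: [0.5474, -0.0807, 0.2912]
tcp_rot: [-2.065, -2.367, 0.0]
contact_force: [-0.8, -0.4, 0.3]
gripper_width: 0.06
gripper_force: 0.0
expect [321.00906146 109.08375097]
[ 587   60   24   90 1158] [600.  104.8] [0.8456 0.0676 0.174 ]
[314 103  16  15 238] [321.5 109.9] [ 0.5371 -0.0098  0.174 ]
[293 116   7  11  47] [296.3 121.1] [ 0.5176 -0.0217  0.174 ]
[294 128  61  10 476] [326.3 132.2] [ 0.5436 -0.0277  0.174 ]
```

```bash
python3 - <<'E'
from h import *
from cell import *
o,w,_=pickle.load(open('s9.pkl','rb'))
c=wonz(w,o,(324.7,182.5),.045);d=c[:2]-[.4947,.2504];a=np.radians(7)
print('basket in tray',d@[np.cos(a),np.sin(a)],d@[-np.sin(a),np.cos(a)])
s=snapshot('side');s0=pickle.load(open('s0.pkl','rb'))[1]['side']
m=(cv2.absdiff(s['img'],s0['img']).max(2)>18).astype(np.uint8)
u=proj(s,[*c[:2],.02]).astype(int);M=np.zeros_like(m);M[u[1]-35:u[1]+30,u[0]-40:u[0]+40]=1
n,_,st,cc=cv2.connectedComponentsWithStats(m*M);i=1+np.argmax(st[1:,4]);print('diff blob',st[i],cc[i])
ex=np.array([np.cos(a),np.sin(a)]);ey=np.array([-ex[1],ex[0]])
for t in(0,.1,.2):
    Q=[]
    for x in(-.032,.032):
        for y in(-.018,.018):
            for z in(0,.04):
                X=(x-.032)*np.cos(t)+z*np.sin(t)+.032 if 1 else 0; Z=-(x-.032)*np.sin(t)+z*np.cos(t)
                Q.append(proj(s,[*(c[:2]+X*ex+y*ey),.005+Z]))
    Q=np.array(Q);print(t,Q.min(0).round(1),Q.max(0).round(1))
print(*[f'{k}:{get_obs()[k]}' for k in('time_s','contact_force')])
E
```

```text
basket in tray -0.0074715568007992965 0.0017493889712880684
diff blob [293 245  27  22 371] [306.07008086 256.12398922]
0 [293.3 246.3] [316.3 267.2]
0.1 [292.1 246.1] [316.2 265.7]
0.2 [290.9 246. ] [315.9 264.2]
time_s:34.0 contact_force:[-0.00628093  0.35235839 -0.65986559]
```

```bash
python3 -c "
from cell import *
print(finish_job())"
```

```text
the job is handed in; nothing more can be done
None
```

The job is handed in at about 34 s of the 72 s allowed. By my last measurements the basket stands flat about 8 mm from the tray's centre, and the rod hangs in the fork within about 1 mm of the seat; no verdict was returned.

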